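# Open the bifold guard, load the heat blocks, set the dial and probe each block

## Robot

A 6-joint arm with a two-finger parallel gripper is mounted at the origin on the work surface. World frame = base frame: x ahead of the robot, y to its left, z up, the work surface at z = 0. Lengths are in mm, angles in rad, forces in N, time in s.
With the tool pointing down it reaches from about 350 to 975 mm from the base axis. Payload 7.1 kg.
Tool frame: the origin (TCP) lies between the finger pads; the fingertips stand 11 mm ahead of it and the grasp point (between the pads) lies 8 mm behind it; z points along the fingers, y is the line along which they close (so a half turn about z gives the same grasp; the last joint's range is limited). The gripper opens to 88 mm and grips with 3 to 60 N. Pads are 20 mm wide; open, the fingers measure 115 mm over their backs; the gripper's body (75 mm by 178 mm) begins 61 mm behind the grasp point.
Start: joints at [1.137, 0.423, 1.63, -0, 1.089, -0.019], TCP at [251.847, 571.995, 233.675] pointing down, gripper open.
Joint ranges: [-3, 3], [-0.9, 2.11], [0.09, 2.58], [-1.31, 4.45], [0.11, 2.69], [-2.54, 2.54]. Speed limits (rad/s): [2.39, 2.39, 3.01, 3.14, 3.14, 3.14].

## Interface

Orientations are given as a unit quaternion [x, y, z, w].
In Python, from rig import arm gives the robot as it stands.
- The arm moves only by the shell command python3 -m handwheel 'ROWS' [OPENING] [FORCE]. ROWS is text: rows parted by semicolons, each of 6 numbers parted by spaces: the shift along the tool's x, y, z in units of 150 mm (1.0 is 150 mm), then the turn, a rotation vector about the tool's x, y, z in units of 45 degrees (1.0 is 45 degrees). In form: x y z rx ry rz; .... A call has 1 to 8 rows; each row shifts and turns the commanded pose from where the row before left it, along the tool's axes as they then stand; what a row does not reach is not made up. A row lasts 1/8 s, in which the tool goes at most 62.5 mm and 10.7 degrees, less where a joint would pass 70% of its speed; a pose out of reach is approached as far as the arm can. A call with a number of a shift or a turn outside -1 to 1 is refused whole. A call with a gripper value outside its range is refused whole. OPENING is the opening, from 0 (shut) to 1 (fully open), set as the call begins (- or left out, the last holds). The fingers move at their own pace and stop on an object; FORCE is the grip in N (left out, the last holds). Time passes only in rows, so rows that do not move let the fingers close. It gives the time, the measured TCP pose, the force, the opening and the grip force at its end, in the units of the state.
- arm.read_state(): the state, without advancing time (a new reading comes with each control period).
- arm.camera(name): name is "scene" or "top"; returns the picture (420x560x3 uint8, red, green, blue); there is no depth.
- arm.camera_params(name): a dict with "mtx" (3x3 intrinsics, pixels), "xyz" and "attitude" of the camera in the world. Camera axes: x right, y down, z forward; pixel columns grow to the right and rows downward; lengths in mm; the calibration is good to about 2 mm. A picture is of the moment at which its call begins. camera_params takes no time and is no camera call.
- arm.close_job(): hands the job in; it is judged then, once.
The state is a dict: "time": time; "joints": joint angles; "qvel": joint speeds; "effort": joint torques, N m; "eef_pos": TCP position; "orientation": TCP orientation; "force": force on the tool from outside, world axes, zero at the start; "wrist_torque": the same for the moment, N m; "width": finger opening in mm; "grasp_force": force on a finger pad.
Only numpy, scipy, OpenCV 4.12 (cv2) and the standard library are available. Lean on these libraries where they do the work, as an engineer would, in place of code of your own. Each camera call takes 0.05 s, during which the arm holds its last target. There are 200 camera calls.

## Task

Push the bifold guard of the heating station fully open at its fold, then stand every heat block that is on the bench on the dark heater plate, fully on it, side by side and lengthways from front to back, and turn the temperature dial so that its white pointer meets the thick index mark. Then take the surface probe by its handle and, holding it about upright, rest its tip for a moment on the brass test point of each block in turn, from the shortest block to the longest, and hang the probe back in its fork. At the end the guard is still open, the dial on its mark and the blocks in place; do not knock over the bottle, the beaker or the jar.

Things in the scene. Friction and masses are not known exactly. Their poses are not given: they have to be found in the camera images.
- guard (a joint): fold of the bifold guard, the white two-panel upright door in the front opening of the station, rad: angle of the panel at the pivot to the track; 0 = both panels in line and the opening shut, 1.45 = stop, panels folded together (fully open). The second panel follows by itself along the floor track. Starts ajar, its fold pointing into the bay; moves with about 1 N at the fold and stays where it is left
- guard_pivot (a point): pivot axis of the first panel, at the right-hand end of the opening (seen from the robot), at the height of the panels' top edge, 105 mm above the bench. Axes of the station: x into the bay (away from the robot), y to the left along the track, z up
- fold_pin (a point): on the axis of the fold hinge: a vertical steel hinge pin 14 mm thick joins the two panels and stands proud of their top edges, from 105 to 155 mm above the bench; this point is at 135 mm. It moves on a circle of 160 mm about guard_pivot: at guard angle A it lies 160 sin A along the station's x and 160 cos A along its y from the pivot. Each panel is 160 mm wide, 10 mm thick
- plate (a point): centre of the upper face of the dark heater plate in the bay, 10 mm above the bench; 150 mm along its x (front to back, away from the robot), 190 mm along its y, z up. The bay is open above; its right and back walls are 100 mm high, its left wall 45 mm; the left wall's inner face is 133 mm to the left of this point, the back wall's 98 mm behind it; with the guard fully open its panels stand to the right of the plate
- dial (a joint): temperature dial, rad: 0 = pointer towards the front of the control box (its -x), growing clockwise seen from above; the thick index mark is at 1.6. Stops at 0 and 2.6; stays where it is left (friction 0.06 N m)
- dial_grip (a point): on the dial's axis at the height to grip, 87 mm above the bench: the dial's grip is a bar 61 mm long, 14 mm thick, top 94 mm and foot 64 mm above the bench; x along the bar (white pointer line on its -x end), y across it, z up; turns with the dial. The control box beneath is 115 x 130 mm and 50 mm high
- index (a point): thick black index mark on the control box, at the edge of the dial's scale, 52 mm from the dial's axis
- stand_slot (a point): rest of the probe: centre of the slot on the upper face of the fork, 110 mm above the bench. The slot is 30 mm wide (y), runs along x and is open towards -x; two prongs each 20 mm wide (y) and 85 mm long carry the handle crosswise. z up
- probe_grip (a point): on the black handle of the surface probe, the point to grip: handle 18 mm thick (x), 70 mm long (y), 46 mm high, spanning from 27 mm below to 19 mm above this point; hanging in the fork its underside rests on the prongs and this point is 27 mm above stand_slot. z up along the rod. 0.14 kg
- probe_tip (a point): tip of the probe's steel rod (10 mm thick, 85 mm long below the handle), 112 mm below probe_grip
- bottle: bystander: amber reagent bottle, 64 mm across, 150 mm high, loose; origin at its underside
- beaker: bystander: glass beaker, 72 mm across, 90 mm high, loose, between robot and station; origin at its underside
- jar: bystander: white jar, 68 mm across, 90 mm high, loose; origin at its underside
- probe: the whole surface probe; origin at its tip, z up along the rod
- short_center (a point): centre (half-way up) of the short heat block: plain aluminium block 70 mm long (its x), 44 mm wide (its y), 40 mm high, lying loose on the bench; on the middle of its top stands a lifting fin 24 mm long (x), 12 mm thick (y), 38 mm tall, so the fin spans 20 to 58 mm above this point; best lifted by pinching the fin, across its 12 mm or (where a wall or panel is close) across its 24 mm. 0.25 to 0.8 kg. None when absent
- short_point (a point): test point of the short block: brass disc of 18 mm with a black centre dot, on the block's upper face 12 mm from its +x end (the fin is 38 mm tall beside it). None when absent
- short: the short block itself; origin at the centre of its underside
- middle_center (a point): centre (half-way up) of the middle heat block: plain aluminium block 95 mm long (its x), 44 mm wide (its y), 40 mm high, lying loose on the bench; on the middle of its top stands a lifting fin 24 mm long (x), 12 mm thick (y), 38 mm tall, so the fin spans 20 to 58 mm above this point; best lifted by pinching the fin, across its 12 mm or (where a wall or panel is close) across its 24 mm. 0.25 to 0.8 kg. None when absent
- middle_point (a point): test point of the middle block: brass disc of 18 mm with a black centre dot, on the block's upper face 12 mm from its +x end (the fin is 38 mm tall beside it). None when absent
- middle: the middle block itself; origin at the centre of its underside
- long_center (a point): centre (half-way up) of the long heat block: plain aluminium block 120 mm long (its x), 44 mm wide (its y), 40 mm high, lying loose on the bench; on the middle of its top stands a lifting fin 24 mm long (x), 12 mm thick (y), 38 mm tall, so the fin spans 20 to 58 mm above this point; best lifted by pinching the fin, across its 12 mm or (where a wall or panel is close) across its 24 mm. 0.25 to 0.8 kg. None when absent
- long_point (a point): test point of the long block: brass disc of 18 mm with a black centre dot, on the block's upper face 12 mm from its +x end (the fin is 38 mm tall beside it). None when absent
- long: the long block itself; origin at the centre of its underside
Not all that is in view belongs to the job. Leave any orange or purple look-alike of the middle alone. Leave any purple look-alike of the long alone.

How it is judged:
By the outcome, as a careful person would: the job done as asked, in the order asked, and still so for the second after the job is handed in, with the robot touching nothing.
Of short, middle, long only 2 to 3 are there at a start; the rules pass over those that are not, and their reading is None.
At some moment in a run one of short, middle, long may be knocked a few centimetres aside while the robot is not near it.
It also fails if it takes over 210 s, if anything falls off the work surface, if the arm or the gripper's body presses on something with over 40 N, if the wrist force passes 120 N, or if a joint passes its speed limit or range.

## Working session

There is one attempt and no reset: what is moved stays moved. The work goes in short steps, Python scripts to look and compute and a shell command to move; the robot and the scene stay as the last step left them, time stands still between calls to the robot, and variables do not carry over. Pictures are saved under pics/ and viewed, at most 14 in all, crops included, and the job is handed in when it is done.

```bash
ls; mkdir -p pics; cat > h.py <<'E'
import numpy as np,cv2
from rig import arm
from scipy.spatial.transform import Rotation as R
def shot(c,n,crop=None,s=1):
    im=arm.camera(c); b=im[...,::-1].copy()
    if crop: b=b[crop[1]:crop[3],crop[0]:crop[2]]
    if s!=1:b=cv2.resize(b,None,fx=s,fy=s,interpolation=cv2.INTER_CUBIC)
    cv2.imwrite(f'pics/{n}.png',b); return im
def cam(c):
    p=arm.camera_params(c); a=p['attitude']; a=np.array(a,float)
    M=R.from_quat(a).as_matrix() if a.size==4 else a.reshape(3,3)
    return np.array(p['mtx']),np.array(p['xyz'],float),M
def ray(c,u,v):
    K,t,M=cam(c); return t,M@np.linalg.solve(K,[u,v,1.])
def onz(c,u,v,z):
    t,d=ray(c,u,v); return t+d*(z-t[2])/d[2]
def proj(c,P):
    K,t,M=cam(c); q=K@(M.T@(np.array(P,float)-t)); return q[:2]/q[2]
def tri(l):
    A=np.zeros((3,3));b=np.zeros(3)
    for c,u,v in l:
        t,d=ray(c,u,v); d/=np.linalg.norm(d); Q=np.eye(3)-np.outer(d,d);A+=Q;b+=Q@t
    return np.linalg.solve(A,b)
E
python3 - <<'E'
from h import *
for c in('scene','top'):
    shot(c,c+'0'); print(arm.camera_params(c))
print(arm.read_state())
E
```

```text
pics
{'mtx': array([[463.06467732,   0.        , 282.99173585],
       [  0.        , 463.06467732, 206.58679443],
       [  0.        ,   0.        ,   1.        ]]), 'xyz': array([1286.86383093, -272.60572672, 1249.55667586]), 'attitude': array([ 0.79874691,  0.49818788, -0.1724477 , -0.28995517])}
{'mtx': array([[474.35905046,   0.        , 271.59070857],
       [  0.        , 474.35905046, 205.70830865],
       [  0.        ,   0.        ,   1.        ]]), 'xyz': array([ 248.06138099,  130.07632506, 1576.29198497]), 'attitude': array([-0.69801422,  0.71201419, -0.04385936,  0.06235622])}
{'time': 0.1, 'joints': array([ 1.13699502e+00,  4.23761695e-01,  1.63055908e+00, -1.34830321e-05,
        1.08863475e+00, -1.89845867e-02]), 'qvel': array([ 0.00046806, -0.00224685, -0.00180096,  0.00047619, -0.00204802,
       -0.00090772]), 'effort': array([ 1.71332663e-04, -5.45616317e+01, -2.74328274e+01,  6.45656465e-02,
        1.87725556e-02,  2.44051785e-05]), 'eef_pos': array([251.66251347, 571.5808147 , 233.00254757]), 'orientation': array([ 2.05921390e-01,  9.78568300e-01, -6.65388242e-04, -1.47139529e-04]), 'force': array([ 0.62916679, -0.42447427,  0.38287237]), 'wrist_torque': array([ 0.03990653, -0.0209633 ,  0.03076331]), 'grasp_force': 0.0, 'width': 87.58750725268304}
```

View pics/scene0.png

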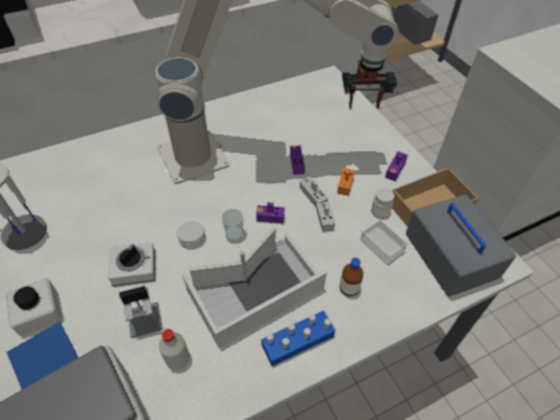

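View pics/top0.png

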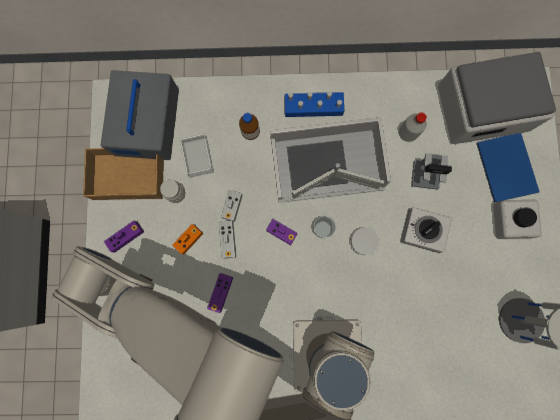

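The scene view shows the station around (255,280) and the gray blocks around (320,200). In the top view, two gray blocks stand near (231,205) and (227,238), with the bay at (330,160), the dial at (428,230) and the probe fork at (432,170). Next I'll zoom in.

```bash
python3 - <<'E'
from h import *
a=cv2.imread('pics/top0.png');b=cv2.imread('pics/scene0.png')
def cr(i,x,y,w,h,s): return cv2.resize(i[y:y+h,x:x+w],None,fx=s,fy=s,interpolation=cv2.INTER_CUBIC)
# (each 400x300)
A=cr(a,200,180,80,90,5);B=cr(b,290,165,80,90,5)
cv2.imwrite('pics/z1.png',np.hstack([A,B]))
A=cr(a,265,110,130,100,4)[:, :];B=cr(a,400,140,65,120,4)
C=np.zeros((560,780,3),np.uint8);C[:400,:520]=A;C[:480,520:780]=B
cv2.imwrite('pics/z2.png',C)
cv2.imwrite('pics/z3.png',cr(b,100,230,230,150,3.4))
E
```

```text
(no output)
```

View pics/z1.png

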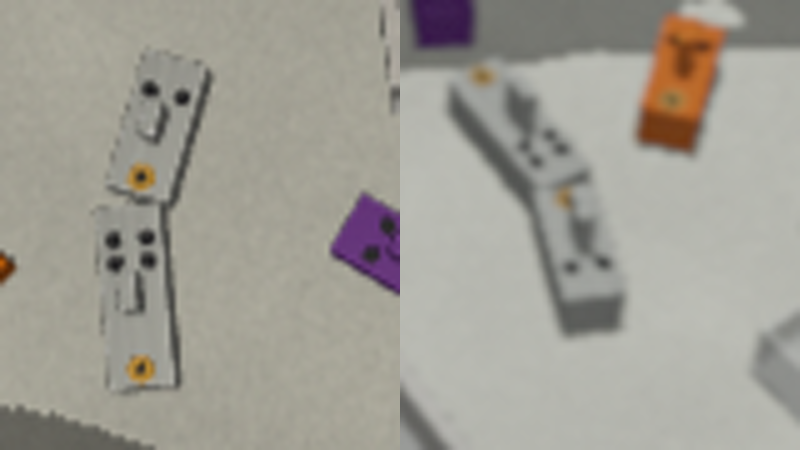

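View pics/z2.png

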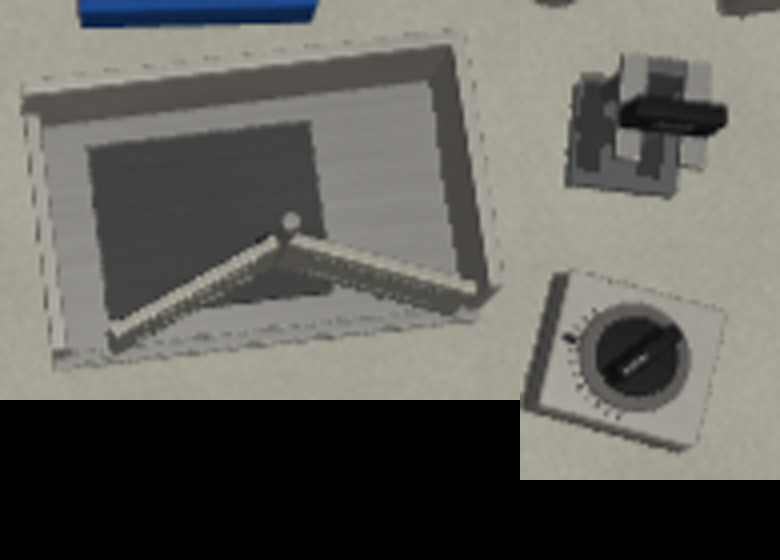

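View pics/z3.png

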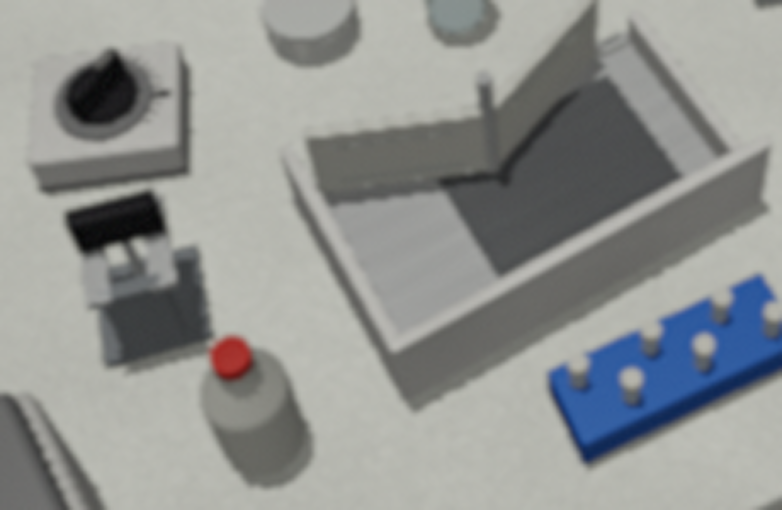

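The gray blocks are the middle one (two dots, upper) and the long one (four dots, lower), each with a brass point at its lower end in the top view. I see no short block. The guard's fold pin is at z2 (291,220), the dial pointer is about 45° short of the index, and the probe hangs in its fork. Next I'll measure positions.

```bash
cat >> h.py <<'E'
def yaw(st=None):
    st=st or arm.read_state(); M=R.from_quat(st['orientation']).as_matrix(); return np.degrees(np.arctan2(M[1,1],M[0,1]))
def go(P,yd=None):
    """delta in tool units to world TCP P with tool y at world angle yd (deg, mod 180), tool down"""
    st=arm.read_state(); M=R.from_quat(st['orientation']).as_matrix(); p=np.array(st['eef_pos'])
    d=M.T@(np.array(P,float)-p)/150
    y=yaw(st); out=''
    rv=np.zeros(3)
    if yd is not None:
        e=(yd-y+90)%180-90; t=y+e; c,s=np.cos(np.radians(t)),np.sin(np.radians(t))
        T=np.array([[-s*-1*-1*-1,c,0],[0,s,0],[0,0,-1.]]); T[:,0]=np.cross([c,s,0],[0,0,-1]); T[:,1]=[c,s,0];T[:,2]=[0,0,-1]
        rv=R.from_matrix(M.T@T).as_rotvec()/np.radians(45)
        print('yaw',y.round(1),'turn',round(e,1))
    print('pos',p.round(1),'tool delta',d.round(3),'rot',rv.round(3),'n>=',int(np.ceil(np.linalg.norm(d)*150/60)),int(np.ceil(np.linalg.norm(rv)*45/10)))
E
python3 - <<'E'
from h import *
f=lambda x,y,ox,oy,s:((x+.5)/s-.5+ox,(y+.5)/s-.5+oy)
t1=lambda x,y:('top',*f(x,y,200,180,5)); s1=lambda x,y:('scene',*f(x-400,y,290,165,5))
t2=lambda x,y:('top',*f(x,y,265,110,4)); t3=lambda x,y:('top',*f(x-520,y,400,140,4)); s3=lambda x,y:('scene',*f(x,y,100,230,3.4))
T=lambda n,a,b:print(n,tri([a,b]).round(1))
T('mid pt',t1(141,177),s1(566,198));T('long pt',t1(141,369),s1(482,76))
for n,c in(('mid',[(145,48),(211,68),(172,203),(107,185)]),('long',[(95,205),(162,203),(178,385),(108,390)])):
    P=[onz(*t1(*q),40) for q in c]; print(n,np.round(P,0)[:,:2].tolist(),'c',np.mean(P,0).round(1),
      'L',np.linalg.norm(P[0]-P[3]).round(),np.linalg.norm(P[1]-P[2]).round(),'W',np.linalg.norm(P[0]-P[1]).round(), 'ptz40',onz(*t1(141,177 if n=='mid' else 369),40).round(1))
T('pin top',t2(291,220),s3(484,77))
print('pin top z155',onz(*t2(291,220),155).round(1))
print('pivot',onz(*t2(478,288),105).round(1))
bl,br,fr=[onz(*t2(*q),10) for q in((88,147),(310,122),(332,293))]
print('plate',bl.round(),br.round(),fr.round(),'len',np.linalg.norm(bl-br),np.linalg.norm(br-fr),'c',((bl+fr)/2).round(1))
sb=[onz(*s3(*q),10) for q in((500,274),(684,180),(438,182),(612,78))];print('plate scene',np.round(sb))
print('dial top', onz(*t3(640,352),94).round(1));T('dial tri',t3(640,352),s3(101,82))
print('index',onz(*t3(570,338),50).round(1))
print('box',[onz(*t3(*q),50).round(1)[:2].tolist() for q in((567,272),(725,308),(685,447),(526,407))])
print('probe top', onz(*t3(672,108),156).round(1));T('probe tri',t3(672,108),s3(112,208))
print('handle ends',onz(*t3(622,102),156).round(1),onz(*t3(727,110),156).round(1))
for n,u,v,z in(('bottle',248,118,150),('beaker',323,227,90),('jar',171,188,90),('lid',365,240,40)):print(n,onz('top',u,v,z).round())
E
```

```text
mid pt [453.1 311.2  40.5]
long pt [328.2 312.5  39.9]
mid [[540.0, 309.0], [525.0, 266.0], [436.0, 292.0], [449.0, 335.0]] c [487.4 300.4  40. ] L 94.0 93.0 W 46.0 ptz40 [453.6 312.3  40. ]
long [[436.0, 343.0], [436.0, 299.0], [318.0, 289.0], [315.0, 334.0]] c [376.2 316.1  40. ] L 121.0 119.0 W 44.0 ptz40 [328.3 312.8  40. ]
pin top [586.5 -38.2 154.8]
pin top z155 [586.5 -38.1 155. ]
pivot [ 540.1 -188.2  105. ]
plate [689. 114.  10.] [706. -75.  10.] [558. -87.  10.] len 189.68168675705166 148.83123644870653 c [623.2  13.6  10. ]
plate scene [[687. -75.  10.]
 [674. 111.  10.]
 [580. -89.  10.]
 [547. 101.  10.]]
dial top [ 393.3 -323.5   94. ]
dial tri [ 394.9 -328.3   78.2]
index [ 410.  -282.1   50. ]
box [[463.6, -283.0], [431.7, -407.0], [321.2, -367.3], [355.4, -243.8]]
probe top [ 572.6 -341.1  156. ]
probe tri [ 572.7 -344.7  153.1]
handle ends [ 578.2 -303.8  156. ] [ 570.1 -382.3  156. ]
bottle [744. 235. 150.]
beaker [403.   7.  90.]
jar [538. 489.  90.]
lid [ 363. -131.   40.]
```

Every measurement agrees with the given sizes. I take the station yaw as about 5°, the guard angle as 0.39 rad, and the middle and long blocks as the two present. Now the move to the pin.

```bash
cat > h2.py <<'E'
from h import *
def plan(P,yd):
    "rotation (tool units) first, then shift in rotated tool axes"
    st=arm.read_state(); M=R.from_quat(st['orientation']).as_matrix(); p=np.array(st['eef_pos']); y=yaw(st)
    e=(yd-y+90)%180-90; a=np.radians(y+e); Y=np.array([np.cos(a),np.sin(a),0]);Z=np.array([0,0,-1.])
    T=np.c_[np.cross(Y,Z),Y,Z]; rv=R.from_matrix(M.T@T).as_rotvec()/np.radians(45); d=T.T@(np.array(P)-p)/150
    print('at',p.round(1),'yaw',y.round(1),'turn',e.round(1),'F',np.array(st['force']).round(1),'w',round(st['width'],1),'t',round(st['time'],1))
    print(' rot',rv.round(3),'rows',np.ceil(np.linalg.norm(rv)*4.5),' shift',d.round(3),'rows',np.ceil(np.linalg.norm(d)*150/60), 'j6',st['joints'][5].round(2))
E
python3 -c "
from h2 import *
plan([586,-38,200],-17)"
```

```text
at [251.7 571.6 233. ] yaw 66.2 turn -83.2 F [ 0.6 -0.4  0.4] w 87.6 t 0.1
 rot [-1.00e-03  1.00e-03  1.85e+00] rows 9.0  shift [-3.235  3.32   0.22 ] rows 12.0 j6 -0.02
```

```bash
python3 -m handwheel '0 0 0 0 0 .231;0 0 0 0 0 .231;0 0 0 0 0 .231;0 0 0 0 0 .231;0 0 0 0 0 .231;0 0 0 0 0 .231;0 0 0 0 0 .231;0 0 0 0 0 .231' 0.55
python3 -m handwheel '-.231 .237 0 0 0 0;-.231 .237 0 0 0 0;-.231 .237 0 0 0 0;-.231 .237 0 0 0 0;-.231 .237 0 0 0 0;-.231 .237 0 0 0 0;-.231 .237 0 0 0 0'
python3 -m handwheel '-.231 .237 0 0 0 0;-.231 .237 0 0 0 0;-.231 .237 0 0 0 0;-.231 .237 0 0 0 0;-.231 .237 0 0 0 0;-.231 .237 0 0 0 0;-.231 .237 0 0 0 0;0 0 0 0 0 0'
python3 -c "
from h2 import *
plan([586,-38,126],-17)"
```

```text
time: 1.1
eef_pos: [251.7, 571.7, 233.2]
orientation: [0.805, 0.593, -0.0, 0.0]
force: [-0.9, 0.6, 0.0]
width: 48.1
grasp_force: 0.0
time: 1.98
eef_pos: [419.7, 266.0, 233.5]
orientation: [0.803, 0.595, -0.0, -0.0]
force: [0.9, 0.6, -0.9]
width: 48.3
grasp_force: 0.0
time: 2.98
eef_pos: [587.8, -39.6, 233.3]
orientation: [0.805, 0.594, -0.0, 0.0]
force: [-0.1, 0.6, -0.1]
width: 48.0
grasp_force: 0.0
at [587.8 -39.6 233.3] yaw -17.1 turn 0.1 F [-0.1  0.6 -0.1] w 48.0 t 3.0
 rot [ 0.     0.    -0.003] rows 1.0  shift [ 0.007 -0.015  0.715] rows 2.0 j6 0.21
```

```bash
python3 -m handwheel '0 -.015 .24 0 0 0;0 0 .24 0 0 0;0 0 .235 0 0 0;0 0 0 0 0 0' 
python3 -m handwheel '0 0 0 0 0 0;0 0 0 0 0 0;0 0 0 0 0 0' 0.26 5
python3 -m handwheel '-.0042 .094 0 0 0 .1124;-.0042 .094 0 0 0 .1124;-.0042 .094 0 0 0 .1124;-.0042 .094 0 0 0 .1124;-.0042 .094 0 0 0 .1124;-.0042 .094 0 0 0 .1124'
python3 -m handwheel '-.0042 .094 0 0 0 .1124;-.0042 .094 0 0 0 .1124;-.0042 .094 0 0 0 .1124;-.0042 .094 0 0 0 .1124;-.0042 .094 0 0 0 .1124;-.0042 .094 0 0 0 .1124;0 0 0 0 0 0'
python3 - <<'E'
from h2 import *
plan([696,-155,126],-78)
shot('top','g1',(265,90,400,215),4)
E
```

```text
time: 3.48
eef_pos: [581.9, -35.2, 123.9]
orientation: [0.803, 0.596, -0.002, -0.002]
force: [-0.2, 0.8, 0.5]
width: 48.4
grasp_force: 0.0
time: 3.85
eef_pos: [585.3, -36.3, 127.7]
orientation: [0.803, 0.595, 0.001, 0.001]
force: [-0.1, -0.1, -0.8]
width: 23.8
grasp_force: 0.0
time: 4.6
eef_pos: [655.9, -81.0, 127.1]
orientation: [0.932, 0.363, 0.0, -0.0]
force: [-1.1, 0.9, 0.7]
width: 23.0
grasp_force: 0.5
time: 5.48
eef_pos: [694.5, -156.0, 127.0]
orientation: [0.994, 0.108, 0.0, 0.0]
force: [-0.8, -0.0, 0.0]
width: 22.6
grasp_force: 0.0
at [ 694.5 -156.   127. ] yaw -77.6 turn -0.4 F [-0.8 -0.   0. ] w 22.6 t 5.5
 rot [ 0.001 -0.001  0.008] rows 1.0  shift [ 0.011 -0.004  0.007] rows 1.0 j6 1.12
```

View pics/g1.png

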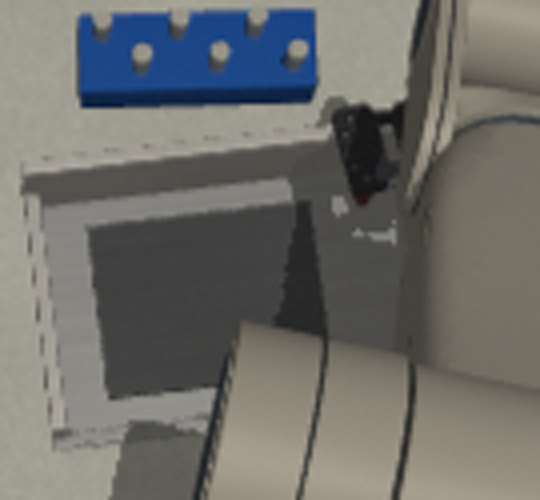

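The guard is folded toward the right wall, but the arm hides the pin. I'll nudge it against its stop, lift, and move to above the middle block.

```bash
python3 -m handwheel '0 .02 0 0 0 0;0 .02 0 0 0 0;0 .02 0 0 0 0;0 0 0 0 0 0'
python3 -m handwheel '0 -.02 0 0 0 0;0 -.01 0 0 0 0;0 0 -.25 0 0 0;0 0 -.4 0 0 0;0 0 -.2 0 0 0;0 0 0 0 0 0' 0.5
python3 -c "
from h2 import *
plan([487,300,240],74)"
```

```text
time: 6.02
eef_pos: [695.6, -161.5, 126.5]
orientation: [0.994, 0.108, -0.001, -0.002]
force: [-1.6, 11.1, 3.7]
width: 26.1
grasp_force: 5.0
time: 6.78
eef_pos: [696.7, -160.1, 257.3]
orientation: [0.994, 0.108, 0.003, 0.001]
force: [0.2, -0.0, -0.9]
width: 43.7
grasp_force: 0.0
at [ 696.7 -160.1  257.3] yaw -77.6 turn -28.4 F [ 0.2 -0.  -0.9] w 43.7 t 6.8
 rot [ 0.002 -0.008  0.631] rows 3.0  shift [-2.189 -2.563  0.115] rows 9.0 j6 1.11
```

```bash
python3 -m handwheel '0 0 0 0 0 -.21;0 0 0 0 0 -.21;0 0 0 0 0 -.21;0 0 0 0 0 -.21;0 0 0 0 0 -.21;0 0 0 0 0 -.21;0 0 0 0 0 -.21;0 0 0 0 0 -.21' | head -2
python3 -m handwheel '0 0 0 0 0 -.21;0 0 0 0 0 -.21;0 0 0 0 0 -.21;0 0 0 0 0 -.21;0 0 0 0 0 -.21;0 0 0 0 0 -.21;0 0 0 0 0 -.21;0 0 0 0 0 -.21'|head -2
python3 -m handwheel '.2 .24 0 0 0 0;.2 .24 0 0 0 0;.2 .24 0 0 0 0;.2 .24 0 0 0 0;0 0 0 0 0 0'|head -3
python3 - <<'E'
from h2 import *
plan([487,300,240],74)
a=arm.camera('top')[...,::-1];b=arm.camera('scene')[...,::-1]
cr=lambda i,x,y,w,h,s: cv2.resize(i[y:y+h,x:x+w],None,fx=s,fy=s,interpolation=cv2.INTER_CUBIC)
C=np.zeros((600,800,3),np.uint8);C[:360,:320]=cr(a,200,180,80,90,4);C[:400,320:800]=cr(a,270,110,120,100,4);C[360:600,:320]=cr(b,290,165,80,60,4);C[400:600,320:800]=cr(b,180,230,150,100,2)[:, :].__getitem__((slice(0,200),slice(0,480))) if 0 else cr(b,180,235,160,66,3)[:200-2].repeat(1,0).__class__(0) if 0 else np.pad(cr(b,180,230,160,66,3),((0,2),(0,0),(0,0)))
cv2.imwrite('pics/z4.png',C)
E
```

```text
time: 7.78
eef_pos: [694.2, -159.4, 251.4]
time: 8.78
eef_pos: [694.2, -159.4, 251.4]
time: 9.4
eef_pos: [618.7, 14.9, 252.1]
orientation: [0.141, 0.99, -0.0, -0.002]
at [618.7  14.9 252.1] yaw 73.8 turn 0.2 F [-0.1 -0.2  0.7] w 43.8 t 9.4
 rot [-0.001 -0.004 -0.005] rows 1.0  shift [1.368 1.585 0.081] rows 6.0 j6 -1.28
```

View pics/z4.png

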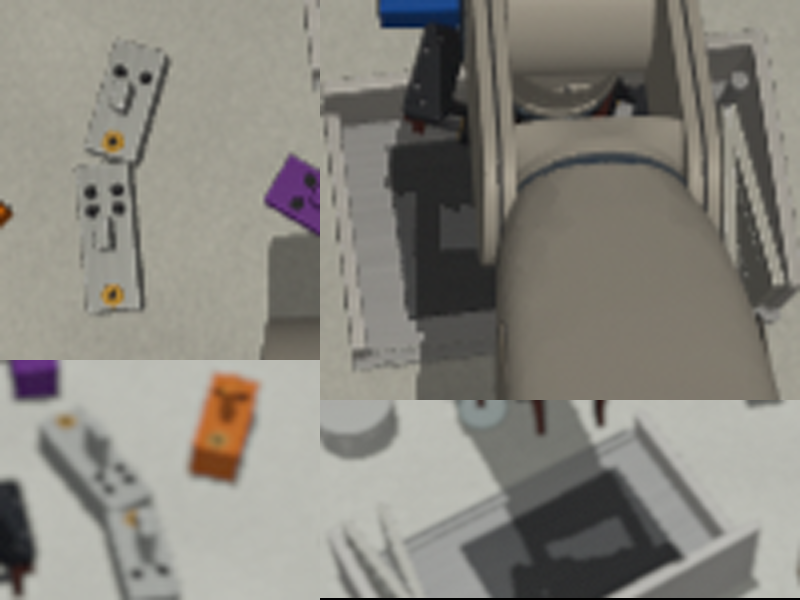

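The guard is fully folded, with its pin at (740,80) beside the right wall. The blocks haven't moved. Next I'll grasp the middle block.

```bash
python3 -m handwheel '.195 .226 0 0 0 0;.195 .226 0 0 0 0;.195 .226 0 0 0 0;.195 .226 0 0 0 0;.195 .226 0 0 0 0;.195 .226 0 0 0 0;.195 .226 0 0 0 0;0 0 .05 0 0 0'|head -2
python3 -m handwheel '0 0 .3 0 0 0;0 0 .3 0 0 0;0 0 .3 0 0 0;0 0 .1 0 0 0;0 0 0 0 0 0;0 0 0 0 0 0'
python3 -c "
from h2 import *
plan([487.3,300.4,58],74)"
```

```text
time: 10.5
eef_pos: [491.6, 299.4, 246.1]
time: 11.25
eef_pos: [492.8, 298.2, 97.9]
orientation: [0.143, 0.99, 0.001, 0.001]
force: [0.1, 0.3, 0.3]
width: 43.8
grasp_force: 0.0
at [492.8 298.2  97.9] yaw 73.5 turn 0.5 F [0.1 0.3 0.3] w 43.8 t 11.2
 rot [ 0.002  0.002 -0.01 ] rows 1.0  shift [0.039 0.004 0.266] rows 1.0 j6 -0.76
```

```bash
python3 -m handwheel '.038 .004 0 0 0 0;0 0 .13 0 0 0;0 0 .136 0 0 0;0 0 0 0 0 0;0 0 0 0 0 0'|head -2
python3 -m handwheel '0 0 0 0 0 0;0 0 0 0 0 0;0 0 0 0 0 0;0 0 0 0 0 0;0 0 0 0 0 0' 0 40
python3 -m handwheel '0 0 -.1 0 0 0;0 0 -.3 0 0 0;0 0 -.3 0 0 0;0 0 -.3 0 0 0;0 0 0 0 0 0;0 0 0 0 0 0'
python3 - <<'E'
from h2 import *
# station frame yaw 5.1 ; target offset y +38 for middle / -38 long
a=np.radians(5.1);X=np.array([np.cos(a),np.sin(a)]);Y=np.array([-X[1],X[0]]);c=np.array([623.2,13.6])
print('left',c+36*Y,'right',c-36*Y)
plan([*(c+36*Y),208],95.1)
E
```

```text
time: 11.88
eef_pos: [486.2, 300.4, 56.5]
time: 12.5
eef_pos: [486.6, 300.4, 56.6]
orientation: [0.143, 0.99, 0.0, 0.0]
force: [2.0, 1.9, -0.3]
width: 12.1
grasp_force: 40.0
time: 13.25
eef_pos: [484.9, 299.5, 205.5]
orientation: [0.143, 0.99, -0.001, -0.001]
force: [-0.0, 0.4, -4.1]
width: 12.0
grasp_force: 40.0
left [619.99980531  49.45747835] right [626.40019469 -22.25747835]
at [484.9 299.5 205.5] yaw 73.6 turn 21.5 F [-0.   0.4 -4.1] w 12.0 t 13.2
 rot [-0.002 -0.003 -0.478] rows 3.0  shift [-0.749 -1.741 -0.016] rows 5.0 j6 -0.75
```

```bash
python3 -m handwheel '0 0 0 0 0 -.12;0 0 0 0 0 -.12;0 0 0 0 0 -.12;0 0 0 0 0 -.118;0 0 0 0 0 0'|head -2
python3 -m handwheel '-.094 -.218 0 0 0 0;-.094 -.218 0 0 0 0;-.094 -.218 0 0 0 0;-.094 -.218 0 0 0 0;-.094 -.218 0 0 0 0;-.094 -.218 0 0 0 0;-.094 -.218 0 0 0 0;-.094 -.218 0 0 0 0'|head -2
python3 -m handwheel '0 0 0 0 0 0;0 0 0 0 0 0;0 0 0 0 0 0'
python3 -c "
from h2 import *
plan([620,49.5,67],95.1)"
```

```text
time: 13.88
eef_pos: [484.8, 299.4, 204.2]
time: 14.88
eef_pos: [621.2, 48.6, 204.9]
time: 15.25
eef_pos: [620.9, 50.5, 206.0]
orientation: [-0.045, 0.999, 0.0, -0.001]
force: [0.9, 0.4, -4.8]
width: 11.8
grasp_force: 40.0
at [620.9  50.5 206. ] yaw 95.1 turn -0.0 F [ 0.9  0.4 -4.8] w 11.8 t 15.2
 rot [ 0.    -0.002  0.   ] rows 1.0  shift [ 0.007 -0.006  0.926] rows 3.0 j6 -1.6
```

```bash
python3 -m handwheel '0 0 .25 0 0 0;0 0 .25 0 0 0;0 0 .2 0 0 0;0 0 .15 0 0 0;0 0 .05 0 0 0;0 0 .02 0 0 0;0 0 .01 0 0 0;0 0 0 0 0 0'
python3 -m handwheel '0 0 0 0 0 0;0 0 0 0 0 0;0 0 0 0 0 0' 0.4|tail -2
python3 -m handwheel '0 0 -.2 0 0 0;0 0 -.3 0 0 0;0 0 -.3 0 0 0;0 0 -.15 0 0 0;0 0 0 0 0 0'
python3 -c "
from h2 import *
plan([376.2,315.8,200],94.5)"
```

```text
time: 16.25
eef_pos: [622.2, 49.7, 67.8]
orientation: [-0.044, 0.999, 0.0, 0.001]
force: [-0.2, -0.1, -5.3]
width: 11.8
grasp_force: 40.0
width: 34.2
grasp_force: 0.0
time: 17.25
eef_pos: [622.9, 49.7, 211.7]
orientation: [-0.044, 0.999, 0.0, 0.002]
force: [-1.3, 0.0, -0.1]
width: 35.0
grasp_force: 0.0
at [622.9  49.7 211.7] yaw 95.1 turn -0.6 F [-1.3  0.  -0.1] w 35.0 t 17.2
 rot [-0.     0.006  0.013] rows 1.0  shift [1.501 1.897 0.078] rows 7.0 j6 -1.6
```

```bash
cat >> h2.py <<'E'
def brass(c,box):
    im=arm.camera(c); x0,y0,x1,y1=box; h=cv2.cvtColor(im[y0:y1,x0:x1],cv2.COLOR_RGB2HSV)
    m=cv2.inRange(h,(12,130,120),(28,255,255)); n,_,s,ce=cv2.connectedComponentsWithStats(m)
    return [(s[i,4],(ce[i]+[x0,y0]).round(1)) for i in range(1,n) if s[i,4]>4]
E
python3 - <<'E'
from h2 import *
for n,b in(('top',(200,110,350,270)),('scene',(290,150,345,260))):
    for a,p in brass(n,b):print(n,a,p,onz(n,*p,40).round(1),onz(n,*p,50).round(1))
E
```

```text
top 16 [227.4 254.3] [325.4 314.1  40. ] [324.9 312.9  50. ]
scene 69 [342.4 181.1] [389.7 425.8  40. ] [397.1 420.   50. ]
```

```bash
python3 -m handwheel '.1875 .237 0 0 0 0;.1875 .237 0 0 0 0;.1875 .237 0 0 0 0;.1875 .237 0 0 0 0;.1875 .237 0 0 0 0;.1875 .237 0 0 0 0;.1875 .237 0 0 0 0;.1875 .237 0 0 0 .013'|head -2
python3 -m handwheel '0 0 .3 0 0 0;0 0 .3 0 0 0;0 0 .1 0 0 0;0 0 0 0 0 0;0 0 0 0 0 0'|head -2
python3 -c "
from h2 import *
plan([376.2,315.8,57],94.5)"
```

```text
time: 18.35
eef_pos: [370.6, 313.3, 207.9]
time: 18.98
eef_pos: [373.1, 313.4, 105.4]
at [373.1 313.4 105.4] yaw 94.5 turn 0.0 F [ 0.1 -0.7  0.6] w 35.1 t 19.0
 rot [ 0.001  0.002 -0.   ] rows 1.0  shift [-0.022  0.014  0.323] rows 1.0 j6 -0.97
```

```bash
python3 -m handwheel '-.022 .014 0 0 0 0;0 0 .16 0 0 0;0 0 .163 0 0 0;0 0 0 0 0 0;0 0 0 0 0 0'|head -2
python3 -m handwheel '0 0 0 0 0 0;0 0 0 0 0 0;0 0 0 0 0 0;0 0 0 0 0 0;0 0 0 0 0 0' 0 40
python3 -m handwheel '0 0 -.1 0 0 0;0 0 -.3 0 0 0;0 0 -.3 0 0 0;0 0 -.3 0 0 0;0 0 0 0 0 0;0 0 0 0 0 0'
python3 -c "
from h2 import *
plan([626.4,-22.3,208],95.1)"
```

```text
time: 19.6
eef_pos: [376.2, 315.8, 57.1]
time: 20.23
eef_pos: [375.6, 315.6, 56.3]
orientation: [-0.039, 0.999, 0.0, 0.0]
force: [-0.9, 1.1, 3.7]
width: 11.8
grasp_force: 40.0
time: 20.98
eef_pos: [374.6, 314.6, 205.2]
orientation: [-0.039, 0.999, -0.001, -0.001]
force: [0.5, 0.5, -4.1]
width: 11.9
grasp_force: 40.0
at [374.6 314.6 205.2] yaw 94.5 turn 0.6 F [ 0.5  0.5 -4.1] w 11.9 t 21.0
 rot [-0.001 -0.002 -0.013] rows 1.0  shift [-1.472 -2.386 -0.019] rows 8.0 j6 -0.98
```

```bash
python3 -m handwheel '-.123 -.199 0 0 0 -.013;-.123 -.199 0 0 0 0;-.123 -.199 0 0 0 0;-.123 -.199 0 0 0 0;-.123 -.199 0 0 0 0;-.123 -.199 0 0 0 0'|head -2
python3 -m handwheel '-.123 -.199 0 0 0 0;-.123 -.199 0 0 0 0;-.123 -.199 0 0 0 0;-.123 -.199 0 0 0 0;-.123 -.199 0 0 0 0;-.123 -.199 0 0 0 0;0 0 0 0 0 0;0 0 0 0 0 0'|head -2
python3 -c "
from h2 import *
plan([626.4,-22.3,66.5],95.1)"
```

```text
time: 21.72
eef_pos: [500.4, 145.1, 203.5]
time: 22.72
eef_pos: [625.8, -21.8, 203.7]
at [625.8 -21.8 203.7] yaw 95.1 turn 0.0 F [-1.3  0.5 -4.7] w 11.7 t 22.7
 rot [ 0.001 -0.006 -0.001] rows 1.0  shift [-0.004 -0.004  0.914] rows 3.0 j6 -1.71
```

Lower, release and rise, then head for the dial.

```bash
python3 -m handwheel '0 0 .25 0 0 0;0 0 .25 0 0 0;0 0 .2 0 0 0;0 0 .15 0 0 0;0 0 .04 0 0 0;0 0 .015 0 0 0;0 0 .008 0 0 0;0 0 0 0 0 0'
python3 -m handwheel '0 0 0 0 0 0;0 0 0 0 0 0;0 0 0 0 0 0' 0.4|tail -2
python3 -m handwheel '0 0 -.2 0 0 0;0 0 -.3 0 0 0;0 0 -.3 0 0 0;0 0 -.15 0 0 0;0 0 0 0 0 0'
python3 -c "
from h2 import *
plan([393,-325,200],90)"
```

```text
time: 23.72
eef_pos: [628.0, -22.0, 70.0]
orientation: [-0.044, 0.999, -0.0, 0.001]
force: [-0.1, 0.1, -4.3]
width: 12.0
grasp_force: 40.0
width: 34.1
grasp_force: 0.0
time: 24.72
eef_pos: [628.7, -22.1, 213.8]
orientation: [-0.044, 0.999, -0.0, 0.002]
force: [-0.3, -0.1, -0.0]
width: 35.3
grasp_force: 0.0
at [628.7 -22.1 213.8] yaw 95.1 turn -5.1 F [-0.3 -0.1 -0. ] w 35.3 t 24.7
 rot [-0.001  0.006  0.113] rows 1.0  shift [ 1.572 -2.019  0.092] rows 7.0 j6 -1.71
```

```bash
python3 -m handwheel '.2 .2 0 0 0 0;.2 .2 0 0 0 0;.2 .2 0 0 0 0;.2 .2 0 0 0 0;.2 .2 0 0 0 0;.2 .2 0 0 0 0;0 0 0 0 0 0'|head -2
python3 - <<'E'
from h2 import *
a=arm.camera('top')[...,::-1];b=arm.camera('scene')[...,::-1]
cr=lambda i,x,y,w,h,s: cv2.resize(i[y:y+h,x:x+w],None,fx=s,fy=s,interpolation=cv2.INTER_CUBIC)
C=np.zeros((600,800,3),np.uint8)
C[:400,:480]=cr(a,270,110,120,100,4);C[:300,480:780]=cr(a,402,205,50,50,6);C[300:600,480:780]=cr(b,105,235,60,60,5);C[400:600,:480]=cr(b,180,230,160,66.6.__int__(),3)[:200] if 0 else np.pad(cr(b,180,235,160,66,3),((0,2),(0,0),(0,0)))
cv2.imwrite('pics/z5.png',C)
for n,bx in(('top',(270,120,390,210)),('scene',(180,230,340,330))):
    for s,p in brass(n,bx):print(n,s,p,onz(n,*p,50).round(1))
E
```

```text
time: 25.6
eef_pos: [429.4, 142.1, 210.3]
top 15 [308.1 172.7] [586.7  46.2  50. ]
top 14 [330.9 175. ] [577.2 -28.1  50. ]
```

View pics/z5.png

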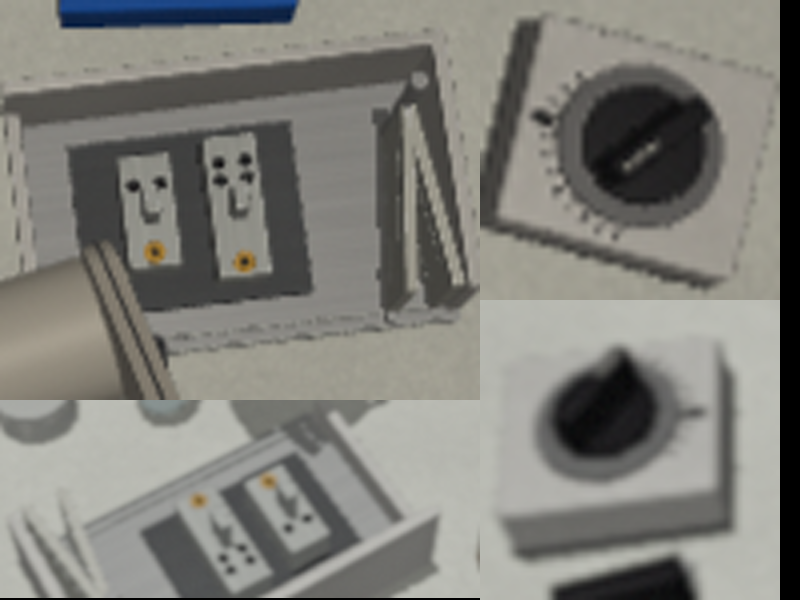

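Both blocks stand upright and parallel on the plate, and the guard is folded at the right. In the 6x crop the dial bar runs from (592,172) to (708,104), with the pointer at its lower left and the thick index at (543,117).

```bash
python3 - <<'E'
from h2 import *
f=lambda x,y:('top',(x-480+.5)/6-.5+402,(y+.5)/6-.5+205)
g=lambda x,y:('scene',(x-480+.5)/5-.5+105,(y-300+.5)/5-.5+235)
e1,e2=onz(*f(592,172),92),onz(*f(708,104),94);w=[onz(*f(*q),94) for q in((622,165),(660,141))]
an=lambda v:np.degrees(np.arctan2(v[1],v[0])).round(1)
print('bar',e1,e2,'len',np.linalg.norm(e1-e2),'c',(e1+e2)/2,'ptr ang',an(e1-e2),an(w[0]-w[1]))
print('ring c z58',onz(*f(641,147),58),'z64',onz(*f(641,147),64))
I=onz(*f(543,117),50);Ib=onz(*g(694,412),50);print('index',I,Ib)
c=np.array([393,-326,50]);print('idx ang',an(I-c),an(Ib-c),np.linalg.norm(I-c),np.linalg.norm(Ib-c))
box=[onz(*f(*q),50) for q in((545,15),(778,75),(722,285),(497,218))];print(np.round(box,1)[:,:2].tolist(),np.mean(box,0),an(box[0]-box[1]),an(box[3]-box[2]),an(box[0]-box[3]))
print('scene ring',onz(*g(605,412),58), 'scene ptr tip',onz(*g(620,355),94))
plan([394,-326,200],0)
E
```

```text
bar [ 376.55307128 -294.0441147    92.        ] [ 410.5176252  -355.45792716   94.        ] len 70.2085983656307 c [ 393.53534824 -324.75102093   93.        ] ptr ang 118.9 120.7
ring c z58 [ 392.26321195 -330.40826218   58.        ] z64 [ 391.69335385 -328.58851503   64.        ]
index [ 410.18650678 -281.94573359   50.        ] [ 409.0415986  -283.19368021   50.        ]
idx ang 68.7 69.5 47.2879942964379 45.71338862670741
[[465.3, -286.4], [430.2, -408.1], [318.9, -370.4], [356.7, -254.3]] [ 392.74729042 -329.80637606   50.        ] 73.9 72.0 -16.5
scene ring [ 391.38031336 -331.62137293   58.        ] scene ptr tip [ 382.1531584  -311.34902695   94.        ]
at [432.8 140.9 211.2] yaw 95.1 turn 84.9 F [ 0.3  0.5 -0.1] w 34.8 t 25.8
 rot [ 0.000e+00 -1.000e-03 -1.888e+00] rows 9.0  shift [3.113 0.259 0.075] rows 8.0 j6 -1.37
```

```bash
python3 -m handwheel '0 0 0 0 0 .181;0 0 0 0 0 .181;0 0 0 0 0 .181;0 0 0 0 0 .181;0 0 0 0 0 .181;0 0 0 0 0 .181;0 0 0 0 0 .181;0 0 0 0 0 .181'|head -2
python3 -c "
from h2 import *
plan([392,-328.5,200],30)"
```

```text
time: 26.8
eef_pos: [433.1, 140.6, 211.3]
at [433.1 140.6 211.3] yaw 29.6 turn 0.4 F [-0.2 -0.4 -0.4] w 35.4 t 26.8
 rot [-0.    0.   -0.01] rows 1.0  shift [-2.571 -1.801  0.076] rows 8.0 j6 -0.23
```

```bash
python3 -m handwheel '-.257 -.18 0 0 0 0;-.257 -.18 0 0 0 0;-.257 -.18 0 0 0 0;-.257 -.18 0 0 0 0;-.257 -.18 0 0 0 0;-.257 -.18 0 0 0 0'|head -2
python3 -m handwheel '-.257 -.18 0 0 0 0;-.257 -.18 0 0 0 0;-.257 -.18 0 0 0 0;-.257 -.18 0 0 0 0;0 0 .25 0 0 0;0 0 .2 0 0 0;0 0 0 0 0 0;0 0 0 0 0 0'|head -2
python3 -c "
from h2 import *
plan([392,-328.5,80],30)"
```

```text
time: 27.55
eef_pos: [407.3, -142.6, 211.6]
time: 28.55
eef_pos: [390.9, -328.3, 144.7]
at [ 390.9 -328.3  144.7] yaw 29.9 turn 0.1 F [-0.4  0.6  0.3] w 35.0 t 28.6
 rot [ 0.     0.001 -0.002] rows 1.0  shift [-0.005  0.006  0.432] rows 2.0 j6 -1.24
```

```bash
python3 -m handwheel '-.005 .006 .18 0 0 0;0 0 .15 0 0 0;0 0 .1 0 0 0;0 0 0 0 0 0'|grep -E 'pos|force'
python3 -m handwheel '0 0 0 0 0 0;0 0 0 0 0 0;0 0 0 0 0 0;0 0 0 0 0 0' 0 15
python3 -m handwheel '0 0 0 0 0 .136;0 0 0 0 0 .136;0 0 0 0 0 .136;0 0 0 0 0 .136;0 0 0 0 0 .136;0 0 0 0 0 .136;0 0 0 0 0 .136;0 0 0 0 0 .136'
python3 -m handwheel '0 0 0 0 0 0;0 0 0 0 0 0'|grep -E 'force'
python3 -c "
from h2 import *
plan([392,-328.5,80],-19.2)"
```

```text
eef_pos: [391.8, -327.7, 79.6]
force: [-0.5, -0.2, -0.2]
grasp_force: 0.0
time: 29.55
eef_pos: [391.1, -328.0, 80.4]
orientation: [0.5, 0.866, -0.0, -0.0]
force: [-4.9, -1.9, 4.8]
width: 14.2
grasp_force: 15.0
time: 30.55
eef_pos: [393.3, -327.9, 80.4]
orientation: [0.815, 0.579, 0.001, 0.001]
force: [6.9, 2.5, -2.0]
width: 14.1
grasp_force: 15.0
force: [6.1, 3.4, -0.6]
grasp_force: 15.0
at [ 393.3 -327.9   80.4] yaw -19.1 turn -0.1 F [ 6.1  3.4 -0.6] w 13.7 t 30.8
 rot [ 0.004 -0.     0.003] rows 1.0  shift [-0.007 -0.007  0.003] rows 1.0 j6 -0.39
```

```bash
python3 -m handwheel '0 0 0 0 0 0;0 0 0 0 0 0;0 0 -.2 0 0 0;0 0 -.35 0 0 0;0 0 -.35 0 0 0;0 0 0 0 0 0' 0.45|grep pos
python3 -m handwheel '.3 0 0 0 0 0;.3 0 0 0 0 0;.3 0 0 0 0 0;.3 0 0 0 0 0;0 0 0 0 0 0'|grep pos
python3 - <<'E'
from h2 import *
a=arm.camera('top')[...,::-1];b=arm.camera('scene')[...,::-1]
cr=lambda i,x,y,w,h,s: cv2.resize(i[y:y+h,x:x+w],None,fx=s,fy=s,interpolation=cv2.INTER_CUBIC)
C=np.zeros((600,800,3),np.uint8)
C[:300,:300]=cr(a,402,205,50,50,6);C[300:600,:300]=cr(b,105,235,60,60,5);C[:300,300:700]=cr(a,405,145,50,37.5.__int__(),8)[:300] if 0 else np.pad(cr(a,405,145,50,37,8),((0,4),(0,0),(0,0)))
C[300:600,300:700]=cr(b,110,275,80,60,5)
cv2.imwrite('pics/z6.png',C)
E
```

```text
eef_pos: [393.5, -329.5, 218.7]
eef_pos: [450.2, -155.2, 213.5]
```

View pics/z6.png

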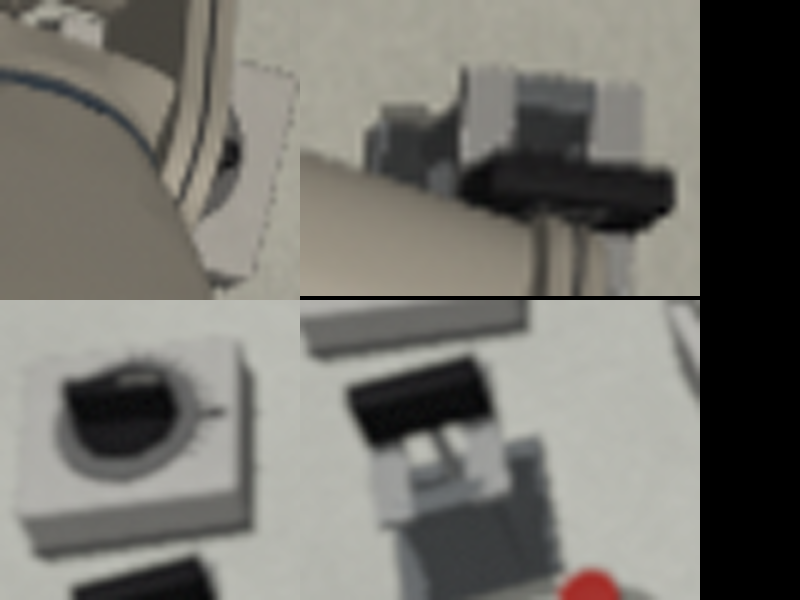

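In the scene view the bar now points at the index, but in the top view the arm covers the dial and fork. I'll back off for a clean look.

```bash
python3 -m handwheel '.35 0 0 0 0 0;.35 0 0 0 0 0;.35 0 0 0 0 0;.35 0 0 0 0 0;0 0 0 0 0 0'|grep pos
python3 - <<'E'
from h2 import *
A=arm.camera('top');a=A[...,::-1]
cr=lambda i,x,y,w,h,s: cv2.resize(i[y:y+h,x:x+w],None,fx=s,fy=s,interpolation=cv2.INTER_CUBIC)
C=np.zeros((400,800,3),np.uint8)
C[:400,:400]=cr(a,402,205,50,50,8);C[:,400:]=cr(a,407,145,50,50,8)
cv2.imwrite('pics/z7.png',C)
h=cv2.cvtColor(A,cv2.COLOR_RGB2GRAY)[145:195,407:457]
m=(h<45).astype(np.uint8);n,l,s,c=cv2.connectedComponentsWithStats(m);i=1+s[1:,4].argmax()
pts=np.argwhere(l==i)[:,::-1].astype(np.float32);r=cv2.minAreaRect(pts);print(s[i],c[i]+[407,145],r)
E
```

```text
eef_pos: [519.8, 42.3, 214.2]
[ 18  16  26  13 208] [437.37019231 168.51442308] ((30.5, 22.0), (12.0, 25.0), 90.0)
```

View pics/z7.png

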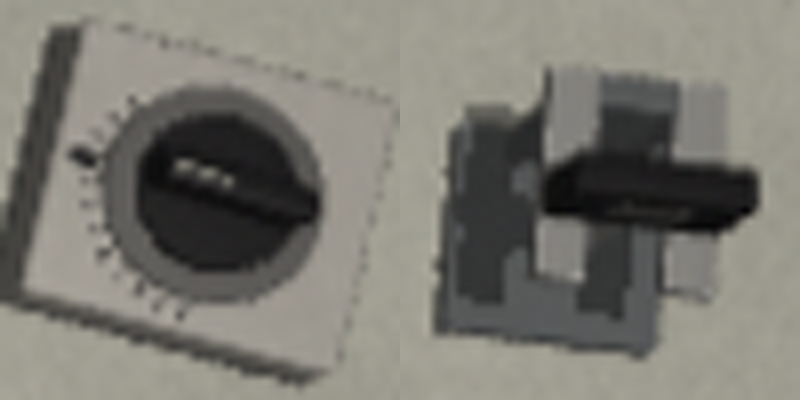

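In the top view the dial pointer lines up with the index to within about 2°. The probe handle's top face is centred near (668,187) in the right crop, with the slot between the prongs around (632,182).

```bash
python3 - <<'E'
from h2 import *
f=lambda x,y:('top',(x-400+.5)/8-.5+407,(y+.5)/8-.5+145)
an=lambda v:np.degrees(np.arctan2(v[1],v[0])).round(1)
s=[onz(*f(*q),110) for q in((600,75),(680,85),(665,290),(585,280))];print('slot',np.mean(s,0),an(s[0]-s[3]),an(s[1]-s[2]),[np.linalg.norm(s[0]-s[1]),np.linalg.norm(s[0]-s[3])])
t=[onz(*f(*q),156) for q in((578,154),(757,171))];print('handle back edge',np.round(t),np.linalg.norm(t[0]-t[1]),an(t[0]-t[1]))
print('top c',onz(*f(668,187),156))
b=[onz(*f(*q),110) for q in((555,210),(745,232))];print('front bottom edge z110',np.round(b),an(b[0]-b[1]))
g=lambda x,y:('scene',(x-300+.5)/5-.5+110,(y-300+.5)/5-.5+275)
u=[onz(*g(*q),156) for q in((348,390),(470,358),(492,390),(370,445))];print('scene top corners',np.round(u),np.mean(u,0))
print('tri corner L-back', tri([f(578,154),g(492,390)]),'proj rod tip below? ')
plan([572,-343,240],-6)
E
```

```text
slot [ 581.04602429 -350.0269604   110.        ] -7.9 -8.1 [np.float64(31.271616726102998), np.float64(82.85792576967144)]
handle back edge [[ 582. -315.  156.]
 [ 574. -382.  156.]] 67.36690413619101 83.0
top c [ 568.36832894 -348.17219961  156.        ]
front bottom edge z110 [[ 571. -319.  110.]
 [ 560. -392.  110.]] 81.8
scene top corners [[ 563. -380.  156.]
 [ 573. -317.  156.]
 [ 596. -312.  156.]
 [ 600. -377.  156.]] [ 583.10489756 -346.55689598  156.        ]
tri corner L-back [ 586.14393537 -315.80098329  142.30042422] proj rod tip below? 
at [519.   40.9 214. ] yaw -19.0 turn 13.0 F [-0.2  0.4  0.5] w 39.0 t 33.0
 rot [-0.001  0.001 -0.288] rows 2.0  shift [-2.509  0.619 -0.173] rows 7.0 j6 0.39
```

```bash
python3 -m handwheel '0 0 0 0 0 -.128;0 0 0 0 0 -.128;0 0 0 0 0 0' 0.6|grep pos
python3 -c "
from h2 import *
plan([573,-349,215],-7.5)"
```

```text
eef_pos: [518.4, 39.1, 214.3]
at [518.4  39.1 214.3] yaw -7.7 turn 0.2 F [-0.   0.5  0. ] w 52.8 t 33.3
 rot [-0.001  0.001 -0.004] rows 1.0  shift [-2.517  0.698 -0.005] rows 7.0 j6 0.19
```

```bash
python3 -m handwheel '-.315 .087 0 0 0 0;-.315 .087 0 0 0 0;-.315 .087 0 0 0 0;-.315 .087 0 0 0 0;-.315 .087 0 0 0 0;-.315 .087 0 0 0 0;-.315 .087 0 0 0 0;-.315 .087 0 0 0 0'|grep pos
python3 -m handwheel '0 0 0 0 0 0;0 0 0 0 0 0;0 0 .2 0 0 0;0 0 0 0 0 0'|grep pos
python3 - <<'E'
from h2 import *
plan([573,-349,129],-7.5)
b=arm.camera('scene')[...,::-1]
cv2.imwrite('pics/z8.png',cv2.resize(b[225:335,90:210],None,fx=5,fy=5,interpolation=cv2.INTER_CUBIC))
E
```

```text
eef_pos: [571.9, -350.3, 214.4]
eef_pos: [571.3, -345.4, 182.6]
at [ 571.3 -345.4  182.6] yaw -7.5 turn -0.0 F [ 0.7 -0.2  0.5] w 52.5 t 34.8
 rot [-0.006 -0.003  0.   ] rows 1.0  shift [-0.022  0.014  0.357] rows 1.0 j6 -0.43
```

View pics/z8.png

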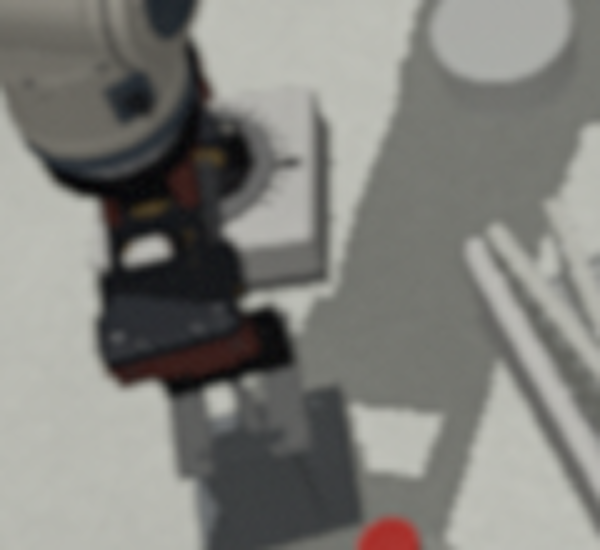

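The gripper is over the handle, between the dial box and the fork base. I'll lower it and grip.

```bash
python3 -m handwheel '0 .012 .15 0 0 0;0 0 .15 0 0 0;0 0 .057 0 0 0;0 0 0 0 0 0;0 0 0 0 0 0'|grep -E 'pos|force'
python3 -m handwheel '0 0 0 0 0 0;0 0 0 0 0 0;0 0 0 0 0 0;0 0 0 0 0 0;0 0 0 0 0 0' 0 30
```

```text
eef_pos: [575.5, -347.9, 132.4]
force: [0.0, -0.9, -0.6]
grasp_force: 0.0
time: 36.12
eef_pos: [574.5, -347.6, 131.1]
orientation: [0.752, 0.659, -0.0, -0.0]
force: [-2.1, -0.4, 2.4]
width: 17.8
grasp_force: 30.0
```

```bash
python3 -m handwheel '0 0 -.1 0 0 0;0 0 -.2 0 0 0;0 0 -.25 0 0 0;0 0 -.25 0 0 0;0 0 -.1 0 0 0;0 0 0 0 0 0;0 0 0 0 0 0;0 0 0 0 0 0'
python3 - <<'E'
from h2 import *
plan([586.7,46.2,255],-7.5)
st=arm.read_state()
for c in('scene','top'): print(c,'expected tip px',proj(c,np.array(st['eef_pos'])-[0,0,106]))
b=arm.camera('scene')[...,::-1]
cv2.imwrite('pics/z9.png',cv2.resize(b[205:315,70:190],None,fx=5,fy=5,interpolation=cv2.INTER_CUBIC))
E
```

```text
time: 37.12
eef_pos: [574.1, -347.2, 264.2]
orientation: [0.752, 0.659, -0.0, -0.001]
force: [0.3, 0.3, -1.6]
width: 18.0
grasp_force: 30.0
at [ 574.1 -347.2  264.2] yaw -7.5 turn 0.0 F [ 0.3  0.3 -1.6] w 18.0 t 37.1
 rot [-0.003 -0.002 -0.   ] rows 1.0  shift [ 2.611 -0.259  0.062] rows 7.0 j6 -0.43
scene expected tip px [132.32863045 290.6482576 ]
top expected tip px [439.85375421 165.91973139]
```

View pics/z9.png

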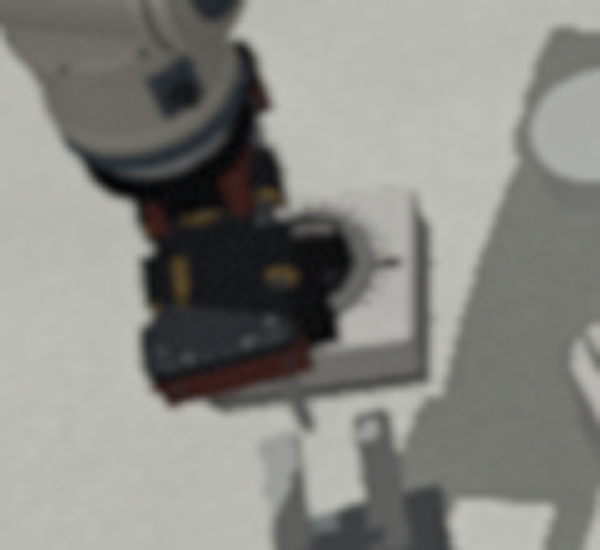

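The probe hangs upright. Its tip is at about scene pixel (131,289.6), against (132.3,290.6) expected, so it sits 2–3 mm toward −y. I'll allow for that offset.

```bash
python3 -m handwheel '.29 -.0285 0 0 0 0;.29 -.0285 0 0 0 0;.29 -.0285 0 0 0 0;.29 -.0285 0 0 0 0;.29 -.0285 0 0 0 0;.29 -.0285 0 0 0 0;.29 -.0285 0 0 0 0;.29 -.0285 0 0 0 0'|grep pos
python3 -m handwheel '.29 -.0285 0 0 0 0;.017 0 0 0 0 0;0 0 .2 0 0 0;0 0 .15 0 0 0;0 0 .1 0 0 0;0 0 0 0 0 0;0 0 0 0 0 0;0 0 0 0 0 0'|grep pos
python3 - <<'E'
from h2 import *
plan([586.7,48.7,156],-7.5)
st=arm.read_state(); p=np.array(st['eef_pos'])-[0,2.5,106]
for c in('scene','top'): print(c,'tip px',proj(c,p),'brass px',proj(c,[586.7,46.2,50]))
for s,q in brass('scene',(180,230,340,330)):print(s,q,onz('scene',*q,50).round(1))
b=arm.camera('scene')[...,::-1]
cv2.imwrite('pics/z10.png',cv2.resize(b[215:305,220:320],None,fx=6,fy=6,interpolation=cv2.INTER_CUBIC))
E
```

```text
eef_pos: [586.1, 3.2, 265.4]
eef_pos: [588.8, 47.9, 199.5]
at [588.8  47.9 199.5] yaw -7.5 turn 0.0 F [ 0.3  0.3 -1.1] w 18.0 t 39.2
 rot [ 0.002 -0.    -0.   ] rows 1.0  shift [ 0.003 -0.015  0.29 ] rows 1.0 j6 0.19
scene tip px [269.35256599 254.13544657] brass px [269.41771696 261.4483159 ]
top tip px [308.99057167 169.07115703] brass px [308.10939125 172.69538966]
```

View pics/z10.png

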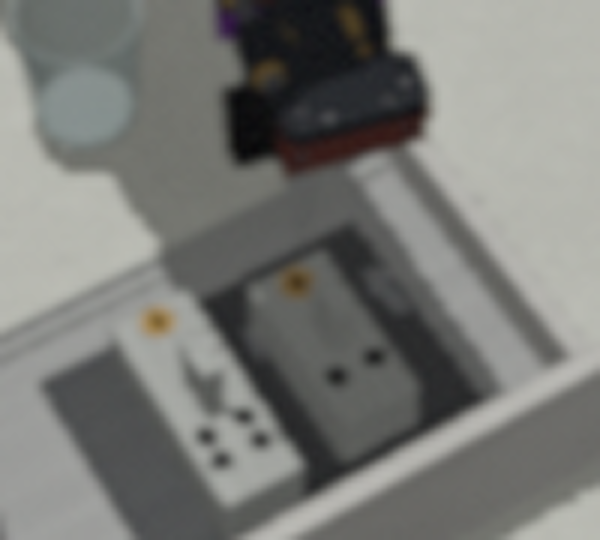

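Both brass points are clear: middle at crop (296,283), long at (157,320). The gray rod blends into the shadow, so I'll check its tip numerically.

```bash
python3 - <<'E'
from h2 import *
b=arm.camera('scene'); g=cv2.cvtColor(b,cv2.COLOR_RGB2GRAY)
print('cols 258..280');
for r in range(240,260): print(r,g[r,258:281])
for n,q in(('mid',(269.3-.4,262.2-.4)),('long',(246.2-.4,268.3-.4))):print(n,onz('scene',*q,50).round(1))
E
```

```text
cols 258..280
240 [65 32 14 14 14 24 30 33 33 36 38 38 37 36 37 36 36 38 37 39 42 52 69]
241 [ 81  51  32  37  47  61  70  69  59  44  36  40  38  40  37  38  41  45
  48  56  70  91 113]
242 [ 97  78  72  76  85  94 104 103  85  58  39  37  40  44  50  55  59  66
  72  83 102 126 141]
243 [109 105 104 106 108 113 116 114  98  73  53  52  58  65  71  78  83  85
  87  97 117 137 145]
244 [114 115 115 115 116 116 116 114 105  90  75  75  79  84  87  90  90  92
  92  95 108 122 131]
245 [115 115 115 117 116 115 115 115 110 101  91  87  89  89  90  91  92  91
  92  92  96 106 121]
246 [114 115 116 115 116 116 114 113 107  99  90  90  89  89  91  91  93  93
  93  92  91  97 114]
247 [115 115 115 116 114 113 108 104  99  93  90  89  90  89  90  92  92  92
  92  93  92  93 105]
248 [115 116 115 113 110 105  99  95  92  91  89  91  90  88  90  92  93  92
  92  93  93  93  96]
249 [114 113 109 105  99  95  91  92  92  90  91  90  90  88  90  92  93  93
  95  94  93  93  93]
250 [109 104  99  95  93  91  92  91  91  93  90  90  90  90  90  92  95  94
  94  93  93  92  92]
251 [100  96  93  92  92  92  92  92  92  92  91  90  88  90  92  94  94  94
  92  88  85  87  92]
252 [92 91 92 91 92 92 92 92 93 93 92 90 90 91 92 94 92 88 81 73 70 79 89]
253 [92 92 92 93 93 92 92 93 93 94 92 91 91 91 91 87 81 71 62 55 55 66 81]
254 [93 93 92 93 92 94 94 94 95 94 93 92 89 87 80 71 61 53 47 45 46 53 68]
255 [93 92 93 93 93 94 94 94 95 94 92 87 80 73 65 56 49 46 45 45 45 47 53]
256 [93 93 94 94 94 95 95 94 93 89 82 74 64 60 63 65 60 49 43 44 43 45 46]
257 [94 94 95 93 95 94 93 89 83 73 65 61 65 74 83 87 77 59 47 44 45 43 44]
258 [94 95 95 94 93 89 82 73 65 61 63 72 83 91 96 96 87 69 51 43 42 44 45]
259 [94 94 92 88 82 72 65 60 63 69 79 87 93 97 98 98 92 82 62 48 43 45 50]
mid [587.2  44.2  50. ]
long [576.4 -27.8  50. ]
```

```bash
python3 -m handwheel '0 -.012 .08 0 0 0;0 0 .08 0 0 0;0 0 .06 0 0 0;0 0 .03 0 0 0;0 0 .01 0 0 0;0 0 0 0 0 0;0 0 0 0 0 0;0 0 0 0 0 0'
python3 -m handwheel '0 0 .01 0 0 0;0 0 .01 0 0 0;0 0 0 0 0 0;0 0 0 0 0 0'|grep -E 'pos|force'
```

```text
time: 40.33
eef_pos: [586.6, 48.3, 159.9]
orientation: [0.752, 0.659, 0.0, 0.0]
force: [0.3, -0.5, -1.9]
width: 18.1
grasp_force: 30.0
eef_pos: [586.4, 48.3, 156.5]
force: [0.5, 0.3, -1.2]
grasp_force: 30.0
```

```bash
python3 -m handwheel '0 0 .01 0 0 0;0 0 0 0 0 0;0 0 0 0 0 0'|grep -E 'pos|force'
python3 -m handwheel '0 0 .007 0 0 0;0 0 0 0 0 0;0 0 0 0 0 0'|grep -E 'pos|force'
```

```text
eef_pos: [586.6, 48.3, 155.7]
force: [-1.8, 0.3, 5.3]
grasp_force: 30.0
eef_pos: [586.8, 48.3, 155.4]
force: [-2.3, -0.6, 10.6]
grasp_force: 30.0
```

```bash
python3 -m handwheel '0 0 0 0 0 0;0 0 0 0 0 0;0 0 0 0 0 0;0 0 -.1 0 0 0;0 0 -.2 0 0 0;0 0 -.05 0 0 0;0 0 0 0 0 0'|grep -E 'pos|force'
python3 -m handwheel '-.165 0 0 0 0 0;-.165 0 0 0 0 0;-.165 0 0 0 0 0;0 0 0 0 0 0;0 0 .1 0 0 0;0 0 .1 0 0 0;0 0 0 0 0 0;0 0 0 0 0 0'|grep -E 'pos|force'
python3 -c "
from h2 import *
plan([576.8,-25.3,156],-7.5)"
```

```text
eef_pos: [586.6, 48.3, 206.9]
force: [-0.1, -0.5, -2.4]
grasp_force: 30.0
eef_pos: [576.7, -24.9, 176.2]
force: [0.3, -0.8, -1.7]
grasp_force: 30.0
at [576.7 -24.9 176.2] yaw -7.5 turn -0.0 F [ 0.3 -0.8 -1.7] w 17.6 t 43.5
 rot [-0.001  0.     0.   ] rows 1.0  shift [-0.002  0.001  0.135] rows 1.0 j6 0.07
```

```bash
python3 -m handwheel '0 0 .07 0 0 0;0 0 .04 0 0 0;0 0 .015 0 0 0;0 0 .01 0 0 0;0 0 0 0 0 0;0 0 0 0 0 0'|grep -E 'pos|force'
python3 -m handwheel '0 0 .01 0 0 0;0 0 0 0 0 0;0 0 0 0 0 0'|grep -E 'pos|force'
```

```text
eef_pos: [576.8, -25.4, 156.5]
force: [0.2, -0.8, -1.4]
grasp_force: 30.0
eef_pos: [577.0, -25.4, 155.7]
force: [-1.7, 0.5, 5.5]
grasp_force: 30.0
```

```bash
python3 -m handwheel '0 0 .006 0 0 0;0 0 0 0 0 0;0 0 0 0 0 0;0 0 0 0 0 0;0 0 0 0 0 0;0 0 0 0 0 0'|grep -E 'pos|force'
python3 -m handwheel '0 0 -.1 0 0 0;0 0 -.25 0 0 0;0 0 -.25 0 0 0;0 0 -.13 0 0 0;0 0 0 0 0 0'|grep -E 'pos|force'
python3 -c "
from h2 import *
plan([574.6,-347.6,264],-7.5)"
```

```text
eef_pos: [577.1, -25.4, 155.4]
force: [-2.1, -0.3, 11.2]
grasp_force: 30.0
eef_pos: [577.7, -25.4, 265.5]
force: [-0.5, -0.2, -2.0]
grasp_force: 30.0
at [577.7 -25.4 265.5] yaw -7.5 turn 0.0 F [-0.5 -0.2 -2. ] w 17.6 t 46.0
 rot [ 0.005 -0.    -0.   ] rows 1.0  shift [-2.132  0.26   0.01 ] rows 6.0 j6 0.07
```

```bash
python3 -m handwheel '-.2665 .0325 0 0 0 0;-.2665 .0325 0 0 0 0;-.2665 .0325 0 0 0 0;-.2665 .0325 0 0 0 0;-.2665 .0325 0 0 0 0;-.2665 .0325 0 0 0 0;-.2665 .0325 0 0 0 0;-.2665 .0325 0 0 0 0'|grep -E 'pos|force'
python3 -m handwheel '0 0 0 0 0 0;0 0 0 0 0 0;0 0 0 0 0 0;0 0 0 0 0 0;0 0 0 0 0 0'|grep -E 'pos|force'
python3 -c "
from h2 import *
plan([574.6,-347.6,132],-7.5)"
```

```text
eef_pos: [572.8, -348.4, 261.8]
force: [1.0, 0.5, -0.9]
grasp_force: 30.0
eef_pos: [573.7, -346.9, 263.6]
force: [-0.4, 1.3, -1.0]
grasp_force: 30.0
at [ 573.7 -346.9  263.6] yaw -7.5 turn -0.0 F [-0.4  1.3 -1. ] w 17.7 t 47.6
 rot [0.    0.    0.001] rows 1.0  shift [-0.004  0.006  0.877] rows 3.0 j6 -0.43
```

```bash
python3 -m handwheel '-.004 .006 .2 0 0 0;0 0 .2 0 0 0;0 0 .2 0 0 0;0 0 .15 0 0 0;0 0 .07 0 0 0;0 0 .035 0 0 0;0 0 0 0 0 0;0 0 0 0 0 0'|grep -E 'pos|force'
python3 -m handwheel '0 0 .012 0 0 0;0 0 .012 0 0 0;0 0 0 0 0 0;0 0 0 0 0 0'|grep -E 'pos|force'
```

```text
eef_pos: [574.8, -348.5, 136.1]
force: [0.4, 0.1, -0.3]
grasp_force: 30.0
eef_pos: [574.3, -348.2, 131.5]
force: [-1.0, -0.5, -1.8]
grasp_force: 30.0
```

```bash
python3 -m handwheel '0 0 .008 0 0 0;0 0 0 0 0 0;0 0 0 0 0 0'|grep -E 'pos|force'
python3 -m handwheel '0 0 0 0 0 0;0 0 0 0 0 0;0 0 0 0 0 0;0 0 0 0 0 0' 0.5|grep -E 'width|force'
python3 -m handwheel '0 0 -.15 0 0 0;0 0 -.3 0 0 0;0 0 -.3 0 0 0;0 0 -.2 0 0 0;0 0 0 0 0 0'|grep pos
python3 -m handwheel '.3 -.3 0 0 0 0;.3 -.3 0 0 0 0;.3 -.3 0 0 0 0;.3 -.2 0 0 0 0;.3 0 0 0 0 0;.3 0 0 0 0 0;.3 0 0 0 0 0;.3 0 0 0 0 0'|grep pos
python3 -m handwheel '.2 0 0 0 0 0;0 0 0 0 0 0;0 0 0 0 0 0'|grep pos
python3 - <<'E'
from h2 import *
a=arm.camera('top')[...,::-1]
cv2.imwrite('pics/end.png',cv2.resize(a[105:260,265:460],None,fx=3.8,fy=3.8,interpolation=cv2.INTER_CUBIC))
E
```

```text
eef_pos: [574.5, -348.3, 131.1]
force: [-2.4, 0.6, 5.4]
grasp_force: 30.0
force: [0.2, 0.2, -0.3]
width: 44.0
grasp_force: 0.0
eef_pos: [575.6, -348.9, 275.7]
eef_pos: [459.1, 29.0, 271.5]
eef_pos: [463.1, 56.8, 271.9]
```

View pics/end.png

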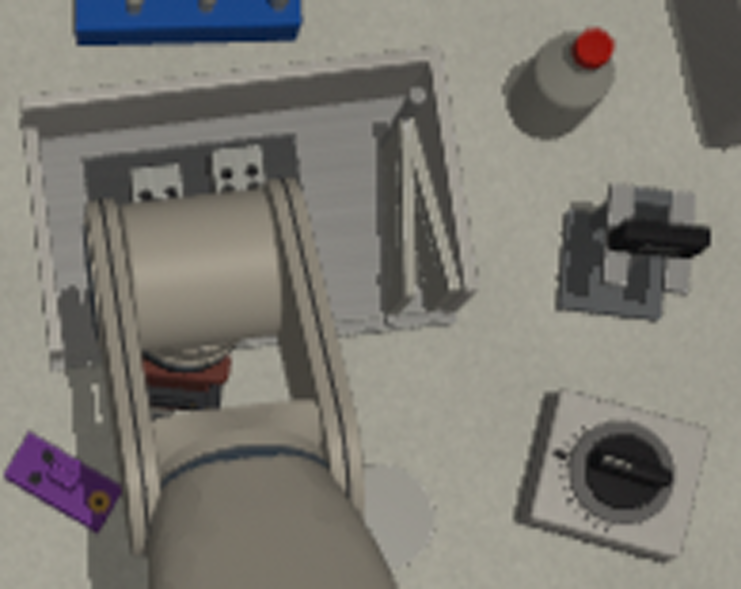

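The final view shows the guard folded (pin at (417,95)), both blocks on the plate, the dial on its mark and the probe hung in the fork. I'll check the guard angle, then hand in.

```bash
python3 - <<'E'
from h2 import *
p=onz('top',265+417.5/3.8-.5,105+95.5/3.8-.5,155);print(p)
v=p[:2]-[540.1,-188.2];a=np.radians(5.1);print('A',np.arctan2(v@[np.cos(a),np.sin(a)],v@[-np.sin(a),np.cos(a)]))
if np.linalg.norm(p[:2]-[696.4,-154.6])<15: print(arm.close_job())
E
```

```text
[ 694.36916699 -156.17776685  155.        ]
A 1.4551408037725768
the job is handed in; nothing more can be done
None
```

I handed the job in: the guard is fully open (about 1.45 rad), both blocks present (middle and long; no short block in view) are on the plate, the dial is on its mark to within about 2°, the probe touched middle then long and hangs back in its fork, and the arm never touched the bottle, beaker or jar.

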